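# Prop the spring hatch of a dry cabinet and fetch the blue scan-head cassette

## Robot

A 6-joint arm with a two-finger parallel gripper is mounted at the origin on the work surface. World frame = base frame: x ahead of the robot, y to its left, z up, the work surface at z = 0. Lengths are in m, angles in rad, forces in N, time in s.
With the tool pointing down it reaches from about 0.425 to 0.95 m from the base axis. Payload 3.5 kg.
Tool frame: the origin (TCP) lies at the very end of the fingers, on their centre line; the grasp point (between the pads) lies 19 mm behind it; z points along the fingers, y is the direction in which the jaws open and shut (so a half turn about z gives the same grasp; the last joint's range is limited). The gripper opens to 85 mm and grips with 20 to 120 N. Pads are 22 mm wide; open, the fingers measure 114 mm over their backs; the gripper's body (76 mm by 85 mm) begins 54 mm behind the grasp point. The pads swing forward as they close: fully open they stand 13 mm farther back than shut.
Start: joints at [1.025, 0.286, 1.577, -0, 1.279, -0.15], TCP at [0.26, 0.623, 0.199] pointing down, gripper open.
Joint ranges: [-2.77, 2.77], [-0.9, 2.22], [0.21, 2.48], [-1.53, 4.67], [0.24, 2.81], [-2.84, 2.84]. Speed limits (rad/s): [2.79, 2.79, 3.14, 3.14, 3.14, 3.14].

## Interface

Orientations are given as a unit quaternion [x, y, z, w].
In Python, from plant import ctrl, eyes, ticket gives the robot as it stands.
- The arm moves only by the tool send_rows, never from a script. Its arguments are lists of equal length, an entry for each row: "translation": the shift along the tool's x, y, z in units of 30 mm (1.0 is 30 mm), a list of three; "rotation": the turn, a rotation vector about the tool's x, y, z in units of 5 degrees (1.0 is 5 degrees), a list of three; "grip": the finger opening in mm, from 0 to 85.4. A call has 1 to 5 rows; each row shifts and turns the commanded pose from where the row before left it, along the tool's axes as they then stand; what a row does not reach is not made up. A row lasts 1/8 s, in which the tool goes at most 62.5 mm and 10.7 degrees, less where a joint would pass 70% of its speed; a pose out of reach is approached as far as the arm can. A call is refused whole if a number of a shift passes 1 or a number of a turn 1, either way. A call with a gripper value outside its range is refused whole. The fingers move at their own pace and stop on an object; "squeeze" is the grip in N (left out, the last holds). Time passes only in rows, so rows that do not move let the fingers close. It gives the time, the measured TCP pose, the force and the opening at its end, in the units of the state.
- ctrl.get_state(): the state, without advancing time (a new reading comes with each control period).
- eyes.read_camera(name): name is "side" or "top"; returns a dict with "image" (480x640x3 uint8, blue, green, red), "mtx" (3x3 intrinsics, pixels), "xyz" and "orientation" of the camera in the world. Camera axes: x right, y down, z forward; pixel columns grow to the right and rows downward; lengths in m; the calibration is good to about 2 mm. A picture is of the moment at which its call begins. There is no depth.
- ticket.sign_off(): hands the job in, once; it reports no verdict.
The state is a dict: "time": time; "qpos": joint angles; "dq": joint speeds; "joint_efforts": joint torques, N m; "eef_pos": TCP position; "tcp_rot": TCP orientation; "contact_force": force on the tool from outside, world axes, zero at the start; "wrist_torque": the same for the moment, N m; "opening": opening from 0.0 (shut) to 1.0 (fully open).
Only numpy, scipy, OpenCV 4.12 (cv2) and the standard library are available. Lean on these libraries where they do the work, as an engineer would, in place of code of your own. Each camera call takes 0.05 s, during which the arm holds its last target. There are 200 camera calls.

## Task

The dry cabinet's clear hatch springs shut by itself: push the orange wedge along its track beneath the roller on the hatch's side arm until the roller sits on the wedge's flat top and the hatch stands wide open without your help. Then reach in, take out the blue cassette and lay it flat, released, in the rimmed pocket of the dark dock plate, lengthwise along it (either end first). Leave the hatch propped open on the wedge, and leave the white-topped cassette and everything else on the bench where they are; do not drop the cassette.

Things in the scene. Friction and masses are not known exactly. Their poses are not given: they have to be found in the camera images.
- cabinet: White open-topped box, fixed, 200 (x) by 240 (y) by 96 mm tall, walls 6 mm; inner floor at z = 12 mm, with a 22 mm high divider along x in the middle. Origin: centre of its underside at bench level; x points away from the robot to the hinge side, y to the wedge track, z up. The hatch hinges on a line along y at x = +95, z = 100 mm.
- track (a point): Point on the ledge's top at cabinet x = 0. The wedge track on the cabinet's +y flank: an aluminium ledge along the cabinet's x, 38 mm high, from cabinet x = -230 to +190 mm, centre line at cabinet y = +175 mm, with two dark guide rails 46 mm apart, 12 mm tall. Axes as the cabinet's.
- lid (a joint): Opening angle of the clear hatch (rad): 0 shut (level), 1.5 its stop; spring and weight close it (0.2 N m shut, 0.15 open). A framed pane reaching 194 mm from the hinge towards the robot, 236 mm wide. With the roller on the wedge's flat top it stands at about 1.35 rad; its free edge is then about 40 mm nearer the robot than the hinge line and 290 mm above the bench.
- roller: Black roller, 28 mm across, 44 mm long (y), free to turn, on the end of the hatch's side arm, 70 mm from the hinge line, over the track's centre line; the arm is on its cabinet side. Origin: its centre. Shut: at cabinet x = +30 mm, underside 22 mm above the ledge. Propped: about cabinet x = +56 mm, underside 106 mm above the ledge.
- wedge: Orange wedge, loose, about 0.4 kg, 196 (x) by 40 by 118 mm tall, on the track. Origin: centre of its underside; x to its nose (away from the robot). Along x: tail 46 mm tall from -98 to -58, stop lip 118 tall to -50, flat top 106 tall to -18, ramp down to a 14 mm nose at +98 mm. Roller mid-flat: origin at cabinet x = +90 mm. Pushed slightly further, the lip only opens the hatch more.
- wedge_back (a point): Centre of the wedge's rear face (the tail's, 40 mm wide, 46 mm tall), 23 mm above the ledge: the face to push, along the wedge's +x, with up to about 20 N (most at first touch of the roller, then less).
- cassette_center (a point): Blue cassette, loose, about 0.22 kg, inside the cabinet under the hatch, in one of two places 110 mm apart. Base 100 (x) by 44 (y) by 28 mm tall, and on its middle a grip block 60 (x) by 24 (y) by 36 mm tall, 64 mm in all; take it by the grip block across its 24 mm. This point: its centre, 32 mm above its underside; x along its length, z up.
- spare_center (a point): Cassette of the same size with an aluminium base and a white grip block, in the other place in the cabinet: to be left there. This point: its centre, 32 mm above its underside.
- dock: Dark steel plate, fixed, 150 (x) by 90 (y) mm, with a pocket 124 by 64 mm inside a rim that is 8 mm high and 13 mm wide. Origin: centre of its underside at bench level; pocket floor at z = 12 mm, rim top at 20 mm; x along its length. A cassette in it has its centre 44 mm above the bench.
- solvent: Amber bottle, loose, 60 mm in diameter, 130 mm tall, a bystander. Origin: centre of its underside.
- pot: White jar with blue cap, loose, 64 mm in diameter, 60 mm tall, a bystander. Origin: centre of its underside.
- driver: Screwdriver, loose, 170 mm long, lying on the bench, a bystander. Origin: middle of its underside.
- puckbox: Grey flat box, loose, 110 by 80 by 30 mm, a bystander. Origin: centre of its underside.
- mouse: Black and grey computer mouse, loose, 110 by 60 by 31 mm, a bystander. Origin: centre of its underside.
Not all that is in view belongs to the job. What is shaped like the dock but purple or red is not meant.

How it is judged:
By the outcome, as a careful person would: the job done as asked, in the order asked, and still so for the second after the job is handed in, with the robot touching nothing.
It also fails if it takes over 59 s, if anything falls off the work surface, if the arm or the gripper's body presses on something with over 40 N, if the wrist force passes 120 N, or if a joint passes its speed limit or range.

## Working session

There is one attempt and no reset: what is moved stays moved. The work goes in short steps, Python scripts to look and compute and a tool call to move; the robot and the scene stay as the last step left them, time stands still between calls to the robot, and variables do not carry over. Pictures are saved under pics/ and viewed, about 8 in all and at most 12, crops included, and the job is handed in when it is done.

Besides the shell and the picture viewer there is one more tool, called after "Emit:" as name(argument=value, ...) on one line, values as JSON. send_rows: Moves the arm, as the interface text tells. Its arguments: {"type":"object","properties":{"translation":{"type":"array"},"rotation":{"type":"array"},"grip":{"type":"array"},"squeeze":{"type":"number"}},"required":["translation","rotation","grip"]}

```bash
mkdir -p pics; cat > h.py <<'E'
import numpy as np, cv2
from scipy.spatial.transform import Rotation as R
from plant import ctrl, eyes, ticket
def cam(n,save=None):
    c=eyes.read_camera(n)
    if save: cv2.imwrite('pics/'+save,c['image'])
    return c
def ray(c,uv):
    d=np.linalg.inv(c['mtx'])@np.array([uv[0],uv[1],1.]); return R.from_quat(c['orientation']).apply(d)
def onz(c,uv,z):
    d=ray(c,uv); o=np.array(c['xyz']); return o+d*(z-o[2])/d[2]
def proj(c,p):
    q=R.from_quat(c['orientation']).inv().apply(np.array(p)-c['xyz']); q=c['mtx']@q; return q[:2]/q[2]
def tri(c1,u1,c2,u2):
    a,b=ray(c1,u1),ray(c2,u2); A=np.array([a,-b]).T; o1,o2=np.array(c1['xyz']),np.array(c2['xyz'])
    t=np.linalg.lstsq(A,o2-o1,rcond=None)[0]; p,q=o1+t[0]*a,o2+t[1]*b; return (p+q)/2,np.linalg.norm(p-q)
E
python3 - <<'E'
from h import *
for n in('top','side'):
    c=cam(n,n+'0.png'); print(n,c['xyz'],c['orientation'],c['mtx'].tolist())
print(ctrl.get_state())
E
```

```text
top [0.32485284 0.05868154 1.6824904 ] [-0.70169743  0.70970077 -0.04325568  0.04554646] [[548.8994996996275, 0.0, 326.70789242293904], [0.0, 548.8994996996275, 232.11796907261953], [0.0, 0.0, 1.0]]
side [ 0.05292489 -0.95988725  0.70106961] [ 0.84279401 -0.18442963  0.10574948 -0.49447044] [[468.4622610412406, 0.0, 328.1447061456581], [0.0, 468.4622610412406, 245.78846075511237], [0.0, 0.0, 1.0]]
{'time': 0.1, 'qpos': array([ 1.02503522e+00,  2.87115723e-01,  1.57806896e+00, -3.79628219e-05,
        1.27858326e+00, -1.50001080e-01]), 'dq': array([ 8.64447853e-04, -5.14887575e-04, -3.30544068e-03, -1.07852709e-03,
        7.25598102e-05, -3.32628389e-04]), 'joint_efforts': array([ 9.31156319e-04, -4.07293653e+01, -2.93700117e+01, -1.41523769e-04,
        3.38651065e-03, -2.80943908e-06]), 'eef_pos': array([0.2598467 , 0.62224736, 0.19783903]), 'tcp_rot': array([ 1.96585660e-01,  9.80486050e-01, -1.02868313e-03, -3.53701796e-04]), 'contact_force': array([ 0.35680493, -0.1645245 ,  0.52743432]), 'wrist_torque': array([0.01928498, 0.00161829, 0.03353224]), 'opening': 0.9963777640399946}
```

View pics/top0.png

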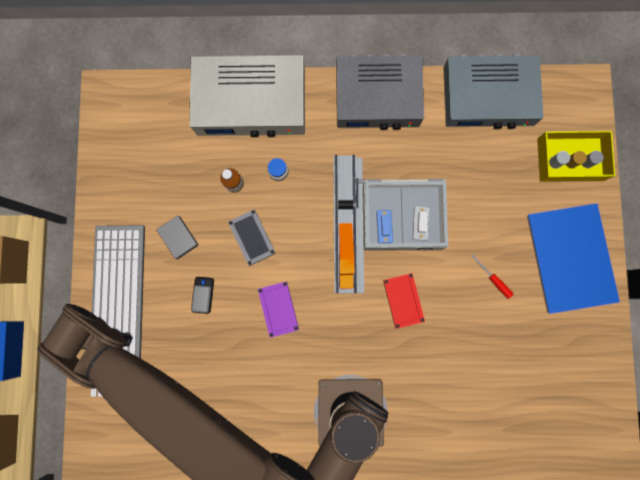

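View pics/side0.png

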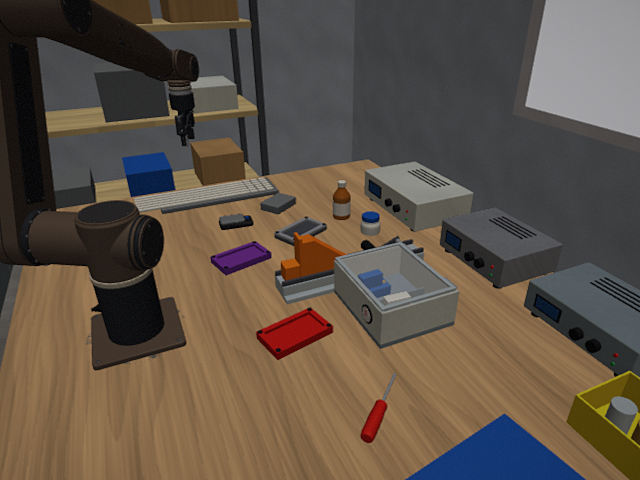

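The top view shows the wedge at about (346,255), the ledge at x 335–362 px, the cabinet at (405,214), the blue cassette at (384,226), the white spare at (422,222) and the dark dock at (251,237). The purple and red plates are decoys. In the side view the cassette is at (372,283) and the dock at (301,231).

```bash
python3 - <<'E'
from h import *
t=cam('top');s=cam('side')
a=cv2.resize(t['image'][150:300,220:460],(800,500),interpolation=cv2.INTER_CUBIC)
b=cv2.resize(s['image'][205:350,265:465],(800,580),interpolation=cv2.INTER_CUBIC)
cv2.imwrite('pics/ta.png',a);cv2.imwrite('pics/sb.png',b)
for n,c in(('top',t),('side',s)):
    hsv=cv2.cvtColor(c['image'],cv2.COLOR_BGR2HSV)
    for k,lo,hi,roi in(('orange',(5,150,80),(18,255,255),(200,330,260,370)if n=='top' else (225,320,270,360)),('blue',(100,90,50),(125,255,255),(195,255,368,445) if n=='top' else(250,330,335,460))):
        m=cv2.inRange(hsv,lo,hi);z=np.zeros_like(m);y0,y1,x0,x1=roi;z[y0:y1,x0:x1]=m[y0:y1,x0:x1]
        cs=max(cv2.findContours(z,0,1)[0],key=cv2.contourArea)
        print(n,k,cv2.contourArea(cs),cv2.minAreaRect(cs),cv2.approxPolyDP(cs,1.5,True)[:,0].tolist())
E
```

```text
top orange 818.0 ((346.593017578125, 255.43218994140625), (65.02616119384766, 14.374798774719238), 88.91908264160156) [[350, 223], [339, 224], [341, 288], [353, 286], [353, 242]]
top blue 394.0 ((384.42919921875, 226.22616577148438), (32.22808074951172, 14.144854545593262), 86.8201675415039) [[390, 210], [386, 210], [387, 213], [385, 215], [381, 214], [382, 211], [377, 211], [379, 242], [392, 241]]
side orange 1597.5 ((310.6767272949219, 262.68267822265625), (55.537208557128906, 50.785865783691406), 24.145544052124023) [[282, 274], [285, 279], [330, 269], [333, 268], [334, 257], [345, 253], [311, 235], [300, 236], [294, 232], [296, 257], [281, 261], [283, 266], [282, 269], [281, 267]]
side blue 474.5 ((375.5, 282.49993896484375), (32.4499626159668, 21.355958938598633), 56.3099365234375) [[359, 274], [361, 280], [376, 296], [389, 293], [390, 285], [387, 282], [381, 282], [384, 279], [381, 277], [382, 273], [377, 269]]
```

View pics/ta.png

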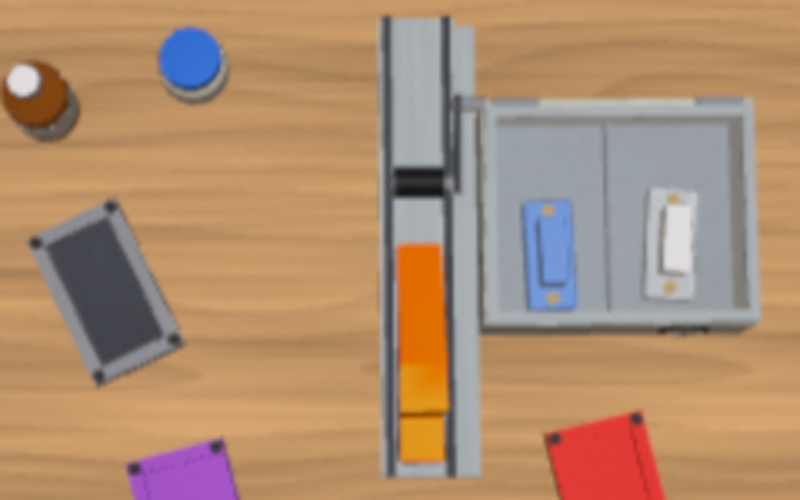

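View pics/sb.png

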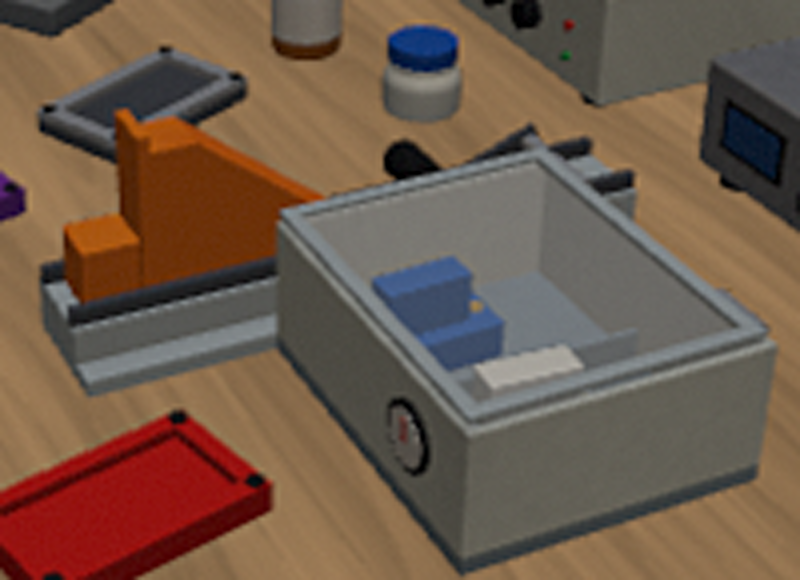

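```bash
python3 - <<'E'
from h import *
t=cam('top');s=cam('side')
T=lambda u:(u[0]/3.3333+220-.35,u[1]/3.3333+150-.35)
S=lambda u:(u[0]/4+265-.375,u[1]/4+205-.375)
np.set_printoptions(precision=4,suppress=True)
def q(n,a,b): p,e=tri(t,T(a),s,S(b)); print(n,p,'gap %.4f'%e)
q('block top centre',(556,250),(422,281))
q('blk nearleft',(545,286),(373,283)); 
q('blk farright',(567,215),(472,280)); 
q('blk farleft',(537,217),(447,258))
q('spare top',(677,240),(530,369))
q('dock far',(111,206),(165,50));q('dock left',(37,243),(235,80));q('dock left alt',(37,243),(165,50));q('dock right',(175,340),(50,112));q('dock farleft alt',(111,206),(235,80))
q('tail rear L',(400,462),(65,228));q('tail rear R',(446,462),(80,248))
q('cab near-left',(483,325),(283,210));q('near-right',(758,320),(470,418));q('far-right',(752,98),(765,328));q('far-left',(483,100),(540,150))
for z in(.098,):
  P=[onz(t,T(u),z) for u in((483,325),(758,320),(752,98),(483,100))]; P=np.array(P); print(P, P.mean(0), [np.linalg.norm(P[i]-P[i-1]) for i in range(4)])
D=np.array([onz(t,T(u),.02) for u in((111,206),(37,243),(99,377),(175,340))]);print('dock',D,D.mean(0),[np.linalg.norm(D[i]-D[i-1]) for i in range(4)])
d=D[0]-D[3];d2=D[1]-D[2];print('yaw',np.degrees(np.arctan2(d[1]+d2[1],d[0]+d2[0])))
for n,u,z in(('rail Lfar',(385,17),.05),('rail Lnear',(386,476),.05),('rail Rfar',(447,17),.05),('rail Rnear',(452,476),.05),('wedge tail',(423,462),.084),('tip',(420,243),.052),('lip',(424,412),.156),('roller',(421,182),.088),('blk',(556,250),.076),('cas near',(553,311),.04),('cas far',(547,199),.04),('b1',(537,217),.076),('b2',(545,286),.076),('b3',(567,215),.076),('b4',(574,282),.076)): print(n,onz(t,T(u),z))
E
```

```text
block top centre [ 0.5493 -0.1147  0.0721] gap 0.0016
blk nearleft [ 0.5186 -0.1047  0.0728] gap 0.0048
blk farright [ 0.58   -0.125   0.0707] gap 0.0003
blk farleft [ 0.578 -0.098  0.072] gap 0.0010
spare top [ 0.5582 -0.223   0.0728] gap 0.0044
dock far [0.5713 0.2916 0.0527] gap 0.0514
dock left [ 0.5998  0.3524 -0.015 ] gap 0.0574
dock left alt [0.5684 0.356  0.0207] gap 0.0014
dock right [0.4515 0.2325 0.0503] gap 0.0469
dock farleft alt [0.6026 0.289  0.016 ] gap 0.0010
tail rear L [0.3648 0.0263 0.0799] gap 0.0048
tail rear R [ 0.3628 -0.013   0.0876] gap 0.0018
cab near-left [ 0.4828 -0.0475  0.1032] gap 0.0074
near-right [ 0.4819 -0.2847  0.1044] gap 0.0022
far-right [ 0.6751 -0.2851  0.1067] gap 0.0031
far-left [ 0.6765 -0.0492  0.1028] gap 0.0041
[[ 0.4799 -0.0465  0.098 ]
 [ 0.4815 -0.2856  0.098 ]
 [ 0.6784 -0.2879  0.098 ]
 [ 0.6795 -0.0504  0.098 ]] [ 0.5798 -0.1676  0.098 ] [np.float64(0.19964241616609338), np.float64(0.2391061890416964), np.float64(0.1969526333382857), np.float64(0.23746268794648043)]
dock [[0.6015 0.2886 0.02  ]
 [0.5678 0.3564 0.02  ]
 [0.444  0.2986 0.02  ]
 [0.477  0.2294 0.02  ]] [0.5226 0.2932 0.02  ] [np.float64(0.13781124784922408), np.float64(0.07568508379536215), np.float64(0.13667488298024386), np.float64(0.0766041742409177)]
yaw 25.207842290778288
rail Lfar [0.7688 0.0344 0.05  ]
rail Lnear [0.351 0.039 0.05 ]
rail Rfar [ 0.7681 -0.0223  0.05  ]
rail Rnear [ 0.3504 -0.0195  0.05  ]
wedge tail [0.3622 0.0071 0.084 ]
tip [0.5591 0.0057 0.052 ]
lip [0.402  0.0079 0.156 ]
roller [0.6084 0.0051 0.088 ]
blk [ 0.548  -0.1139  0.076 ]
cas near [ 0.4975 -0.1137  0.04  ]
cas far [ 0.5999 -0.1108  0.04  ]
b1 [ 0.5778 -0.0978  0.076 ]
b2 [ 0.516  -0.1034  0.076 ]
b3 [ 0.5793 -0.1245  0.076 ]
b4 [ 0.5193 -0.1291  0.076 ]
```

```bash
cat >> h.py <<'E'
def rot(yaw,lean=0,pitch=0):
    """tool down, jaw axis at world angle 90+yaw deg; lean>0: wrist goes to +y; pitch>0: wrist goes to +x"""
    base=R.from_matrix(np.array([[-1,0,0],[0,1,0],[0,0,-1.]]).T)
    return R.from_euler('x',-lean,degrees=True)*R.from_euler('y',pitch,degrees=True)*R.from_euler('z',yaw,degrees=True)*base
def plan(p,r,n=None):
    st=ctrl.get_state(); p0=np.array(st['eef_pos']); r0=R.from_quat(st['tcp_rot']); rv=(r0.inv()*r).as_rotvec(degrees=True)
    D=np.array(p)-p0
    m=max(np.linalg.norm(D)/.029,np.linalg.norm(rv)/4.8); n=n or int(np.ceil(m-.02))or 1
    tr,ro=[],[]
    for i in range(n):
        ri=r0*R.from_rotvec(rv*i/n,degrees=True)
        tr.append((ri.inv().apply(D/n)/.03).round(2).tolist()); ro.append((rv/n/5).round(2).tolist())
    print('t=%.2f n=%d F=%s op=%.2f p=%s q=%s'%(st['time'],n,np.round(st['contact_force'],1),st['opening'],p0.round(4),np.round(st['qpos'],2)))
    for k in range(0,n,5): print(' T',tr[k:k+5],'\n R',ro[k:k+5])
E
python3 -c "
from h import *
plan((.430,.007,.20),rot(-.5))"
```

```text
t=0.30 n=23 F=[-1.1  0.6 -0. ] op=1.00 p=[0.2601 0.6226 0.1987] q=[ 1.03  0.29  1.58  0.    1.28 -0.15]
 T [[-0.57, -0.73, -0.0], [-0.56, -0.74, -0.0], [-0.55, -0.75, -0.0], [-0.53, -0.76, -0.0], [-0.52, -0.77, -0.0]] 
 R [[-0.0, -0.0, -0.19], [-0.0, -0.0, -0.19], [-0.0, -0.0, -0.19], [-0.0, -0.0, -0.19], [-0.0, -0.0, -0.19]]
 T [[-0.51, -0.77, -0.0], [-0.49, -0.78, -0.0], [-0.48, -0.79, -0.0], [-0.47, -0.8, -0.0], [-0.45, -0.81, -0.0]] 
 R [[-0.0, -0.0, -0.19], [-0.0, -0.0, -0.19], [-0.0, -0.0, -0.19], [-0.0, -0.0, -0.19], [-0.0, -0.0, -0.19]]
 T [[-0.44, -0.81, -0.0], [-0.43, -0.82, -0.0], [-0.41, -0.83, -0.0], [-0.4, -0.83, -0.0], [-0.39, -0.84, -0.0]] 
 R [[-0.0, -0.0, -0.19], [-0.0, -0.0, -0.19], [-0.0, -0.0, -0.19], [-0.0, -0.0, -0.19], [-0.0, -0.0, -0.19]]
 T [[-0.37, -0.85, -0.0], [-0.36, -0.85, -0.0], [-0.34, -0.86, -0.0], [-0.33, -0.87, -0.0], [-0.31, -0.87, -0.0]] 
 R [[-0.0, -0.0, -0.19], [-0.0, -0.0, -0.19], [-0.0, -0.0, -0.19], [-0.0, -0.0, -0.19], [-0.0, -0.0, -0.19]]
 T [[-0.3, -0.88, -0.0], [-0.28, -0.88, -0.0], [-0.27, -0.89, -0.0]] 
 R [[-0.0, -0.0, -0.19], [-0.0, -0.0, -0.19], [-0.0, -0.0, -0.19]]
```

Emit:
send_rows(translation=[[-0.57, -0.73, 0], [-0.56, -0.74, 0], [-0.55, -0.75, 0], [-0.53, -0.76, 0], [-0.52, -0.77, 0]], rotation=[[0, 0, -0.19], [0, 0, -0.19], [0, 0, -0.19], [0, 0, -0.19], [0, 0, -0.19]], grip=[85, 85, 85, 85, 85])

```text
time: 0.92
eef_pos: [0.297, 0.4876, 0.1992]
tcp_rot: [0.155, 0.988, 0.0, 0.0]
contact_force: [-0.2, -0.7, -0.3]
opening: 0.996
```

Emit:
send_rows(translation=[[-0.51, -0.77, 0], [-0.49, -0.78, 0], [-0.48, -0.79, 0], [-0.47, -0.8, 0], [-0.45, -0.81, 0]], rotation=[[0, 0, -0.19], [0, 0, -0.19], [0, 0, -0.19], [0, 0, -0.19], [0, 0, -0.19]], grip=[85, 85, 85, 85, 85])

```text
time: 1.55
eef_pos: [0.3335, 0.3538, 0.1992]
tcp_rot: [0.114, 0.993, 0.0, 0.0]
contact_force: [0.0, -0.4, 0.3]
opening: 0.996
```

Emit:
send_rows(translation=[[-0.44, -0.81, 0], [-0.43, -0.82, 0], [-0.41, -0.83, 0], [-0.4, -0.83, 0], [-0.39, -0.84, 0]], rotation=[[0, 0, -0.19], [0, 0, -0.19], [0, 0, -0.19], [0, 0, -0.19], [0, 0, -0.19]], grip=[85, 85, 85, 85, 85])

```text
time: 2.17
eef_pos: [0.3702, 0.2202, 0.1993]
tcp_rot: [0.073, 0.997, 0.0, 0.0]
contact_force: [0.2, 0.5, -0.2]
opening: 0.998
```

Emit:
send_rows(translation=[[-0.37, -0.85, 0], [-0.36, -0.85, 0], [-0.34, -0.86, 0], [-0.33, -0.87, 0], [-0.31, -0.87, 0]], rotation=[[0, 0, -0.19], [0, 0, -0.19], [0, 0, -0.19], [0, 0, -0.19], [0, 0, -0.19]], grip=[85, 85, 85, 85, 85])

```text
time: 2.8
eef_pos: [0.4065, 0.0861, 0.1993]
tcp_rot: [0.032, 0.999, 0.0, 0.0]
contact_force: [0.1, -0.0, 0.3]
opening: 0.999
```

Emit:
send_rows(translation=[[-0.3, -0.88, 0], [-0.28, -0.88, 0], [-0.27, -0.89, 0], [0, 0, 0]], rotation=[[0, 0, -0.19], [0, 0, -0.19], [0, 0, -0.19], [0, 0, 0]], grip=[85, 85, 85, 85])

```text
time: 3.3
eef_pos: [0.4283, 0.0052, 0.1993]
tcp_rot: [0.009, 1.0, 0.0, 0.0]
contact_force: [1.1, -0.7, -0.2]
opening: 0.995
```

```bash
python3 -c "
from h import *
plan((.427,.007,.122),rot(-.5))"
```

```text
t=3.30 n=3 F=[ 1.1 -0.7 -0.2] op=0.99 p=[0.4283 0.0052 0.1993] q=[-0.23 -0.29  2.15  0.    1.28 -1.78]
 T [[0.02, 0.02, 0.86], [0.02, 0.02, 0.86], [0.02, 0.02, 0.86]] 
 R [[0.0, 0.0, -0.03], [0.0, 0.0, -0.03], [0.0, 0.0, -0.03]]
```

Emit:
send_rows(translation=[[0.02, 0.02, 0.86], [0.02, 0.02, 0.86], [0.02, 0.02, 0.86]], rotation=[[0, 0, -0.03], [0, 0, -0.03], [0, 0, -0.03]], grip=[85, 85, 85])

```text
time: 3.68
eef_pos: [0.426, 0.0092, 0.1211]
tcp_rot: [0.003, 1.0, 0.0, 0.0]
contact_force: [0.3, -0.6, -0.2]
opening: 0.991
```

Emit:
send_rows(translation=[[0, 0, 0], [0, 0, 0], [0, 0, 0], [0, 0, 0]], rotation=[[0, 0, 0], [0, 0, 0], [0, 0, 0], [0, 0, 0]], grip=[30, 30, 30, 30], squeeze=30)

```text
time: 4.18
eef_pos: [0.427, 0.0081, 0.1228]
tcp_rot: [0.003, 1.0, -0.0, 0.001]
contact_force: [0.2, -0.2, -0.3]
opening: 0.353
```

```bash
python3 -c "
from h import *
plan((.467,.0067,.122),rot(-.5))"
```

```text
t=4.17 n=2 F=[ 0.2 -0.2 -0.3] op=0.35 p=[0.427  0.0081 0.1228] q=[-0.22 -0.21  2.23  0.    1.11 -1.78]
 T [[-0.67, -0.02, 0.01], [-0.67, -0.02, 0.01]] 
 R [[-0.0, 0.01, 0.01], [-0.0, 0.01, 0.01]]
```

```bash
python3 -c "
from h import *
s=cam('side');t=cam('top')
a=cv2.resize(s['image'][200:330,250:430],(800,578),interpolation=cv2.INTER_CUBIC)
cv2.imwrite('pics/s2.png',a)
print(ctrl.get_state()['opening'])"
```

```text
0.3540770198852403
```

View pics/s2.png

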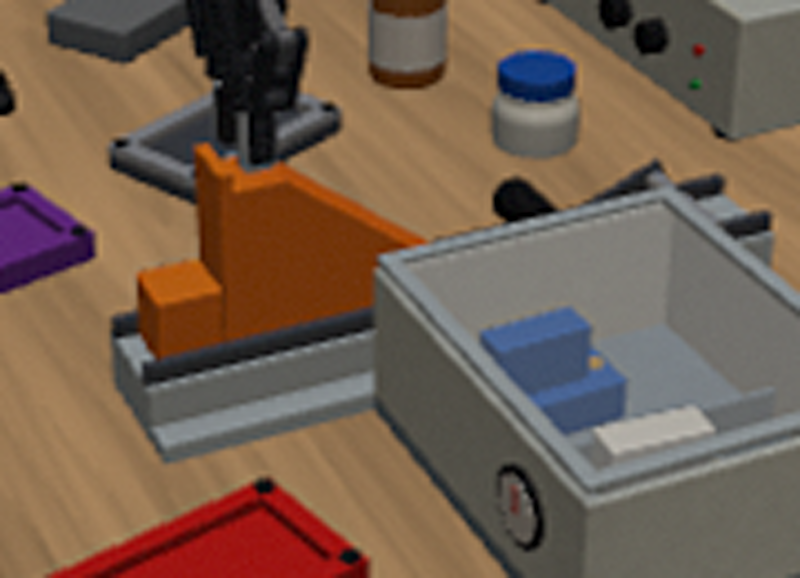

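```bash
python3 -c "
from h import *
s=cam('side');t=cam('top')
S=lambda p:((proj(s,p)-[250,200]+.35)*4.444).round()
for p in((.427,.008,.123),(.427,-.007,.123),(.427,.023,.123),(.427,-.007,.145),(.427,-.013,.144),(.427,.027,.144),(.402,-.013,.156),(.402,.027,.156),(.362,-.013,.084),(.362,.027,.084)):print(p,S(p))
cv2.imwrite('pics/t2.png',cv2.resize(t['image'][190:300,290:410],(654,600),interpolation=cv2.INTER_CUBIC))"
```

```text
(0.427, 0.008, 0.123) [244. 202.]
(0.427, -0.007, 0.123) [254. 214.]
(0.427, 0.023, 0.123) [235. 191.]
(0.427, -0.007, 0.145) [253. 180.]
(0.427, -0.013, 0.144) [258. 186.]
(0.427, 0.027, 0.144) [231. 156.]
(0.402, -0.013, 0.156) [215. 176.]
(0.402, 0.027, 0.156) [189. 146.]
(0.362, -0.013, 0.084) [153. 304.]
(0.362, 0.027, 0.084) [129. 270.]
```

View pics/t2.png

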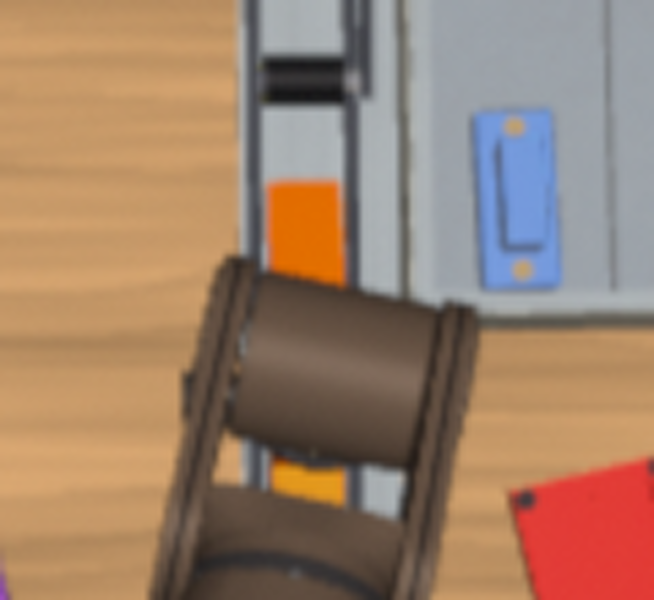

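```bash
python3 -c "
from h import *
s=cam('side')
print(proj(s,(.26,.6225,.199)),proj(s,(.26,.6225,.229)),proj(s,(.427,.008,.19)))
g0=cv2.imread('pics/side0.png')[90:160,150:220]; g1=s['image'][180:250,270:340]
cv2.imwrite('pics/c3.png',cv2.resize(np.hstack([g0,g1]),(800,400),interpolation=cv2.INTER_CUBIC))
print(ctrl.get_state()['eef_pos'],ctrl.get_state()['contact_force'])"
```

```text
[189.44076631 155.01009619] [188.10224779 146.3109478 ] [303.88700009 221.41674537]
[0.42638222 0.00813285 0.12190186] [ 0.47994728  0.0819753  -0.2054504 ]
```

View pics/c3.png

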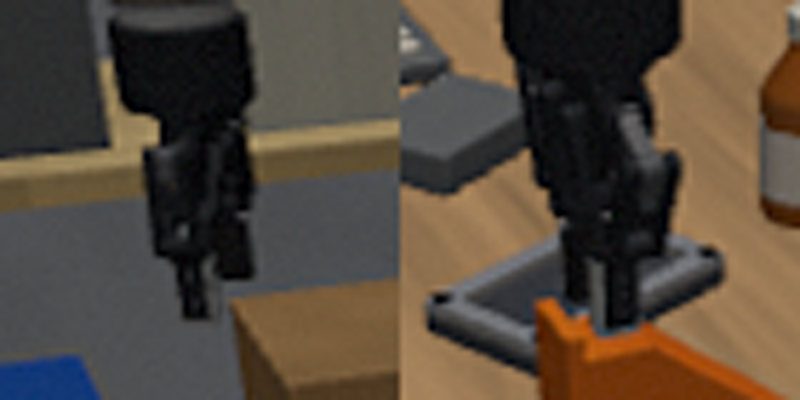

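The pictures show the fingertips about 30 mm higher than the state's TCP: the seen tip is at side px (308,237), against a predicted row of about 248. The fingers therefore closed above the wedge. I'll reopen, go 25 mm lower and grip again. That is safe under either reading.

Emit:
send_rows(translation=[[0, 0, 0], [0, 0, 0], [0, 0, 0], [0, 0, 0.42], [0, 0, 0.42]], rotation=[[0, 0, 0], [0, 0, 0], [0, 0, 0], [0, 0, 0], [0, 0, 0]], grip=[80, 80, 80, 80, 80])

```text
time: 5.05
eef_pos: [0.426, 0.0082, 0.0954]
tcp_rot: [0.003, 1.0, 0.0, -0.0]
contact_force: [0.4, -0.1, -0.1]
opening: 0.936
```

Emit:
send_rows(translation=[[0, 0, 0], [0, 0, 0], [0, 0, 0], [0, 0, 0], [0, 0, 0]], rotation=[[0, 0, 0], [0, 0, 0], [0, 0, 0], [0, 0, 0], [0, 0, 0]], grip=[30, 30, 30, 30, 30], squeeze=30)

```text
time: 5.68
eef_pos: [0.4265, 0.0082, 0.0967]
tcp_rot: [0.003, 1.0, 0.0, 0.0]
contact_force: [0.3, 1.3, -0.7]
opening: 0.461
```

```bash
python3 -c "
from h import *
plan((.467,.0067,.097),rot(-.5))"
```

```text
t=5.67 n=2 F=[ 0.3  1.3 -0.7] op=0.46 p=[0.4265 0.0082 0.0967] q=[-0.22 -0.17  2.25  0.    1.06 -1.78]
 T [[-0.68, -0.02, -0.0], [-0.68, -0.02, -0.0]] 
 R [[0.0, 0.0, 0.01], [0.0, 0.0, 0.01]]
```

The wedge is gripped at 39 mm. I'll drag it 40 mm to just short of the roller, then regrip at the lip.

Emit:
send_rows(translation=[[-0.45, 0, 0], [-0.45, 0, 0], [-0.45, 0, 0], [0, 0, 0]], rotation=[[0, 0, 0], [0, 0, 0], [0, 0, 0], [0, 0, 0]], grip=[30, 30, 30, 30])

```text
time: 6.18
eef_pos: [0.4684, 0.0077, 0.0967]
tcp_rot: [0.003, 1.0, -0.0, 0.001]
contact_force: [2.5, 0.7, -0.6]
opening: 0.459
```

Emit:
send_rows(translation=[[0, 0, 0], [0, 0, 0], [0, 0, 0], [0.4, 0, 0], [0.4, 0, 0]], rotation=[[0, 0, 0], [0, 0, 0], [0, 0, 0], [0, 0, 0], [0, 0, 0]], grip=[65, 65, 65, 65, 65])

```text
time: 6.8
eef_pos: [0.4417, 0.0082, 0.0963]
tcp_rot: [0.003, 1.0, 0.0, -0.0]
contact_force: [-0.0, 0.4, -0.4]
opening: 0.762
```

Emit:
send_rows(translation=[[0, 0, 0], [0, 0, 0], [0, 0, 0], [0, 0, 0]], rotation=[[0, 0, 0], [0, 0, 0], [0, 0, 0], [0, 0, 0]], grip=[30, 30, 30, 30], squeeze=70)

```text
time: 7.3
eef_pos: [0.4426, 0.0082, 0.0969]
tcp_rot: [0.003, 1.0, 0.0, -0.001]
contact_force: [-4.5, 0.4, 6.1]
opening: 0.449
```

```bash
python3 -c "
from h import *
t=cam('top')
hsv=cv2.cvtColor(t['image'],cv2.COLOR_BGR2HSV);m=cv2.inRange(hsv,(5,150,80),(18,255,255));m[:,:330]=0;m[:,365:]=0;m[:190]=0;m[300:]=0
ys,xs=np.nonzero(m);i=ys.min();print('tip',onz(t,(xs[ys==i].mean(),i-.5),.052),'tail',onz(t,(xs[ys==ys.max()].mean(),ys.max()+.5),.084))
plan((.543,.006,.097),rot(-.5))"
```

```text
tip [0.60187999 0.00697524 0.052     ] tail [ 0.40475261 -0.00652551  0.084     ]
t=7.35 n=4 F=[-4.8  0.7  5.8] op=0.45 p=[0.4425 0.0081 0.0969] q=[-0.21 -0.13  2.22 -0.    1.05 -1.78]
 T [[-0.84, -0.01, -0.0], [-0.84, -0.01, -0.0], [-0.84, -0.01, -0.0], [-0.84, -0.01, -0.0]] 
 R [[0.0, -0.0, 0.01], [0.0, -0.0, 0.01], [0.0, -0.0, 0.01], [0.0, -0.0, 0.01]]
```

Emit:
send_rows(translation=[[-0.5, 0, 0], [-0.5, 0, 0], [-0.5, 0, 0], [-0.5, 0, 0], [-0.5, 0, 0]], rotation=[[0, 0, 0], [0, 0, 0], [0, 0, 0], [0, 0, 0], [0, 0, 0]], grip=[30, 30, 30, 30, 30])

```text
time: 7.98
eef_pos: [0.5007, 0.0096, 0.0964]
tcp_rot: [0.002, 1.0, 0.001, -0.026]
contact_force: [-69.8, 10.0, 50.6]
opening: 0.454
```

```bash
cat > w.py <<'E'
from h import *
def wedge():
    t=cam('top')
    hsv=cv2.cvtColor(t['image'],cv2.COLOR_BGR2HSV);m=cv2.inRange(hsv,(5,150,80),(18,255,255));m[:,:330]=0;m[:,365:]=0;m[:120]=0;m[300:]=0
    ys,xs=np.nonzero(m);i=ys.min();print('tip',onz(t,(xs[ys==i].mean(),i-.5),.052),'tail',onz(t,(xs[ys==ys.max()].mean(),ys.max()+.5),.084))
if __name__=='__main__': wedge(); plan((.603,.006,.097),rot(-.5))
E
python3 w.py
```

```text
tip [0.65699555 0.00462235 0.052     ] tail [0.62339492 0.00609994 0.084     ]
t=8.03 n=4 F=[-53.1   8.7  41. ] op=0.45 p=[0.5012 0.0099 0.0963] q=[-0.18  0.05  2.05 -0.01  1.1  -1.74]
 T [[-0.85, -0.03, -0.05], [-0.85, -0.03, -0.04], [-0.85, -0.03, -0.03], [-0.85, -0.03, -0.02]] 
 R [[0.01, -0.15, 0.01], [0.01, -0.15, 0.01], [0.01, -0.15, 0.01], [0.01, -0.15, 0.01]]
```

Emit:
send_rows(translation=[[0.4, 0, 0], [0.2, 0, 0]], rotation=[[0, -0.3, 0], [0, -0.3, 0]], grip=[30, 30])

```text
time: 8.28
eef_pos: [0.5011, 0.0096, 0.0973]
tcp_rot: [0.004, 1.0, 0.002, 0.029]
contact_force: [3.2, 6.4, 5.9]
opening: 0.451
```

```bash
python3 -c "
from h import *
import w; w.wedge(); print(ctrl.get_state())
s=cam('side');t=cam('top')
a=cv2.resize(s['image'][180:320,265:445],(643,500),interpolation=cv2.INTER_CUBIC)
cv2.imwrite('pics/s4.png',a)"
```

```text
tip [0.65699555 0.00462235 0.052     ] tail [ 0.46015165 -0.00598748  0.084     ]
{'time': 8.325, 'qpos': array([-0.19207394, -0.02555054,  2.12106702,  0.0170963 ,  0.98981465,
       -1.76408987]), 'dq': array([-0.00094264,  0.02887863, -0.0285144 , -0.00911616,  0.03031656,
        0.00637228]), 'joint_efforts': array([-2.90155806e+00, -2.34476119e+01, -2.53654754e+01, -1.12070058e+00,
       -3.40872807e-01, -4.84799850e-03]), 'eef_pos': array([0.50071119, 0.00951443, 0.09749621]), 'tcp_rot': array([0.00387918, 0.99957039, 0.00175407, 0.02899857]), 'contact_force': array([2.90842751, 5.07257206, 2.1388544 ]), 'wrist_torque': array([1.18086157, 0.06849976, 0.05730372]), 'opening': 0.45005503535753166}
```

View pics/s4.png

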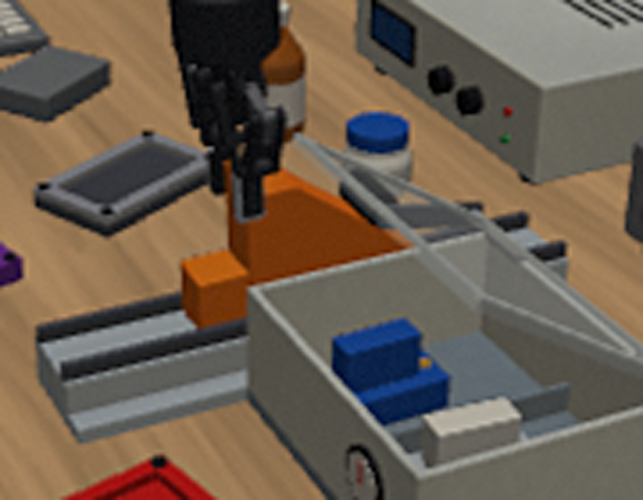

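The hatch's free corner (s4 px ~(300,140)) comes up right beside the gripper's knuckle and blocks it. I'll release, go behind the wedge, and push the tail face with closed fingers.

Emit:
send_rows(translation=[[0, 0, 0], [0, 0, 0], [0, 0, 0], [0, 0, 0]], rotation=[[0, 0.3, 0], [0, 0.3, 0], [0, 0, 0], [0, 0, 0]], grip=[30, 30, 55, 55])

```text
time: 8.93
eef_pos: [0.5, 0.014, 0.0945]
tcp_rot: [0.003, 1.0, 0.006, 0.0]
contact_force: [6.6, 24.7, -5.3]
opening: 0.645
```

```bash
python3 -c "
from h import *
import w; w.wedge(); plan((.44,.008,.097),rot(-.5))"
```

```text
tip [0.65390253 0.003159   0.052     ] tail [ 0.58130118 -0.00946317  0.084     ]
t=8.97 n=3 F=[ 6.1 23.6 -4.9] op=0.64 p=[0.5    0.014  0.0946] q=[-0.18  0.01  2.09  0.01  1.04 -1.75]
 T [[0.67, -0.07, -0.03], [0.67, -0.07, -0.03], [0.67, -0.07, -0.03]] 
 R [[0.05, 0.0, 0.01], [0.05, 0.0, 0.01], [0.05, 0.0, 0.01]]
```

Emit:
send_rows(translation=[[0.2, 0.15, -0.05], [0.5, 0, 0], [0.6, 0, 0], [0.6, 0, 0], [0.2, -0.15, 0]], rotation=[[0, 0, 0], [0, 0, 0], [0, 0, 0], [0, 0, 0], [0, 0, 0]], grip=[55, 55, 55, 55, 55])

```text
time: 9.6
eef_pos: [0.4356, 0.0074, 0.0976]
tcp_rot: [0.004, 1.0, -0.0, -0.0]
contact_force: [-0.7, -0.4, 0.4]
opening: 0.645
```

```bash
python3 -c "
from h import *
import w; w.wedge(); plan((.437,.007,.035),rot(-.5))"
```

```text
tip [0.65390253 0.003159   0.052     ] tail [ 0.50419934 -0.00818024  0.084     ]
t=9.65 n=3 F=[ 0.1  0.4 -0.2] op=0.64 p=[0.4356 0.007  0.0977] q=[-0.22 -0.15  2.23 -0.    1.06 -1.78]
 T [[-0.02, 0.0, 0.7], [-0.02, 0.0, 0.7], [-0.02, 0.0, 0.7]] 
 R [[-0.0, -0.0, 0.01], [-0.0, -0.0, 0.01], [-0.0, -0.0, 0.01]]
```

```bash
python3 -c "
from h import *
plan((.437,.000,.034),rot(-.5,15),4)"
```

```text
t=9.65 n=4 F=[ 0.1  0.4 -0.2] op=0.64 p=[0.4356 0.007  0.0977] q=[-0.22 -0.15  2.23 -0.    1.06 -1.78]
 T [[-0.01, -0.06, 0.53], [-0.01, -0.02, 0.53], [-0.01, 0.01, 0.53], [-0.01, 0.05, 0.53]] 
 R [[0.75, -0.01, 0.0], [0.75, -0.01, 0.0], [0.75, -0.01, 0.0], [0.75, -0.01, 0.0]]
```

Emit:
send_rows(translation=[[0, 0, 0], [0, 0, 0], [0, 0, 0], [0, 0, 0]], rotation=[[0, 0, 0], [0, 0, 0], [0, 0, 0], [0, 0, 0]], grip=[30, 0, 0, 0])

```text
time: 10.15
eef_pos: [0.437, 0.0082, 0.0979]
tcp_rot: [0.003, 1.0, -0.0, -0.0]
contact_force: [-0.5, 0.9, -0.4]
opening: 0.0
```

Emit:
send_rows(translation=[[0, -0.06, 0.53], [0, -0.02, 0.53], [0, 0.01, 0.53], [0, 0.05, 0.53]], rotation=[[0.75, 0, 0], [0.75, 0, 0], [0.75, 0, 0], [0.75, 0, 0]], grip=[0, 0, 0, 0])

```text
time: 10.65
eef_pos: [0.4371, 0.0013, 0.0342]
tcp_rot: [0.003, 0.991, -0.132, -0.0]
contact_force: [-0.2, 0.3, -0.2]
opening: -0.0
```

```bash
python3 -c "
from h import *
import w; w.wedge(); plan((.497,.000,.034),rot(-.5,15),4)
s=cam('side')
cv2.imwrite('pics/s5.png',cv2.resize(s['image'][180:320,265:445],(643,500),interpolation=cv2.INTER_CUBIC))"
```

```text
tip [0.65390253 0.003159   0.052     ] tail [ 0.45434918 -0.00151403  0.084     ]
t=10.70 n=4 F=[-1.8 -0.9 -1.3] op=-0.00 p=[0.4348 0.0021 0.0316] q=[-0.06  0.01  2.25 -0.34  0.9  -1.41]
 T [[-0.52, -0.02, -0.02], [-0.52, -0.02, -0.02], [-0.52, -0.02, -0.02], [-0.52, -0.02, -0.02]] 
 R [[-0.01, -0.02, 0.01], [-0.01, -0.02, 0.01], [-0.01, -0.02, 0.01], [-0.01, -0.02, 0.01]]
```

View pics/s5.png

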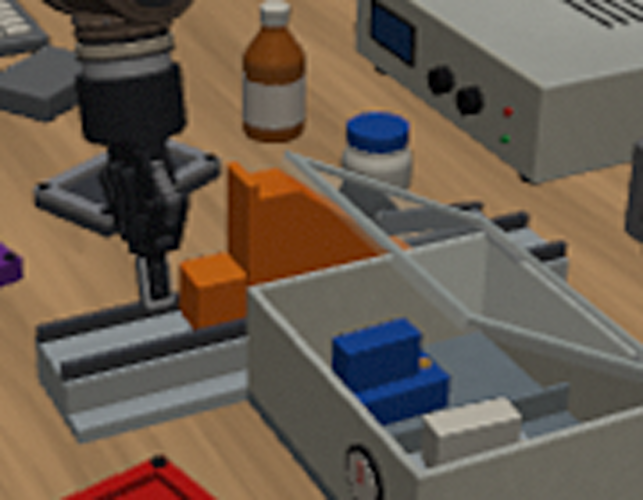

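The closed fingertip (s5 px (155,305)) is right behind the tail face. Pushing.

Emit:
send_rows(translation=[[-0.4, 0, 0], [-0.4, 0, 0], [-0.4, 0, 0], [-0.4, 0, 0], [-0.4, 0, 0]], rotation=[[0, 0, 0], [0, 0, 0], [0, 0, 0], [0, 0, 0], [0, 0, 0]], grip=[0, 0, 0, 0, 0])

```text
time: 11.38
eef_pos: [0.494, 0.0002, 0.0345]
tcp_rot: [0.004, 0.991, -0.131, -0.005]
contact_force: [-11.3, 0.4, 5.1]
opening: 0.003
```

```bash
python3 -c "
from h import *
import w; w.wedge(); plan((.557,-.0005,.034),rot(-.5,15),4)"
```

```text
tip [0.7001968  0.00395775 0.052     ] tail [ 0.51303174 -0.00979307  0.084     ]
t=11.43 n=4 F=[-4.7 -0.3 -1.9] op=0.00 p=[4.968e-01 2.000e-04 3.490e-02] q=[-0.06  0.13  2.11 -0.33  0.92 -1.41]
 T [[-0.5, 0.0, 0.01], [-0.5, 0.0, 0.01], [-0.5, 0.0, 0.01], [-0.5, 0.0, 0.01]] 
 R [[0.0, -0.02, 0.0], [0.0, -0.02, 0.0], [0.0, -0.02, 0.0], [0.0, -0.02, 0.0]]
```

Emit:
send_rows(translation=[[-0.42, 0, 0], [-0.42, 0, 0], [-0.42, 0, 0], [-0.42, 0, 0], [-0.4, 0, 0]], rotation=[[0, 0, 0], [0, 0, 0], [0, 0, 0], [0, 0, 0], [0, 0, 0]], grip=[0, 0, 0, 0, 0])

```text
time: 12.05
eef_pos: [0.5577, -0.0001, 0.0346]
tcp_rot: [0.004, 0.991, -0.13, -0.004]
contact_force: [-8.1, 0.4, 3.0]
opening: 0.002
```

```bash
python3 -c "
from h import *
import w; w.wedge(); plan((.56,-.0005,.034),rot(-.5,15),4)"
```

```text
tip [0.76242274 0.00452381 0.052     ] tail [ 0.5783186  -0.00941354  0.084     ]
t=12.10 n=4 F=[-2.3 -0.2 -2.5] op=0.01 p=[ 5.599e-01 -2.000e-04  3.490e-02] q=[-0.05  0.26  1.96 -0.33  0.94 -1.42]
 T [[-0.0, -0.0, 0.01], [-0.0, -0.0, 0.01], [-0.0, -0.0, 0.01], [-0.0, -0.0, 0.01]] 
 R [[0.0, -0.01, 0.0], [0.0, -0.01, 0.0], [0.0, -0.01, 0.0], [0.0, -0.01, 0.0]]
```

Emit:
send_rows(translation=[[-0.2, 0, 0], [0, 0, 0], [0.6, 0, 0], [0.6, 0, 0], [0.6, 0, 0]], rotation=[[0, 0, 0], [0, 0, 0], [0, 0, 0], [0, 0, 0], [0, 0, 0]], grip=[0, 0, 0, 0, 0])

```text
time: 12.72
eef_pos: [0.5128, 0.0003, 0.0358]
tcp_rot: [0.004, 0.991, -0.13, 0.002]
contact_force: [-0.8, 1.0, -0.3]
opening: 0.003
```

```bash
python3 -c "
from h import *
import w; w.wedge(); plan((.51,.0,.034),rot(-.5,15),4)
s=cam('side')
cv2.imwrite('pics/s6.png',cv2.resize(s['image'][130:320,265:465],(632,600),interpolation=cv2.INTER_CUBIC))"
```

```text
tip [0.77180419 0.00438056 0.052     ] tail [0.56953411 0.00398376 0.084     ]
t=12.78 n=4 F=[-1.1  1.3 -1.5] op=0.00 p=[0.5102 0.0006 0.035 ] q=[-0.05  0.16  2.08 -0.33  0.92 -1.41]
 T [[0.0, -0.0, 0.01], [0.0, -0.0, 0.01], [0.0, -0.0, 0.01], [0.0, -0.0, 0.01]] 
 R [[0.0, -0.0, 0.01], [0.0, -0.0, 0.01], [0.0, -0.0, 0.01], [0.0, -0.0, 0.01]]
```

View pics/s6.png

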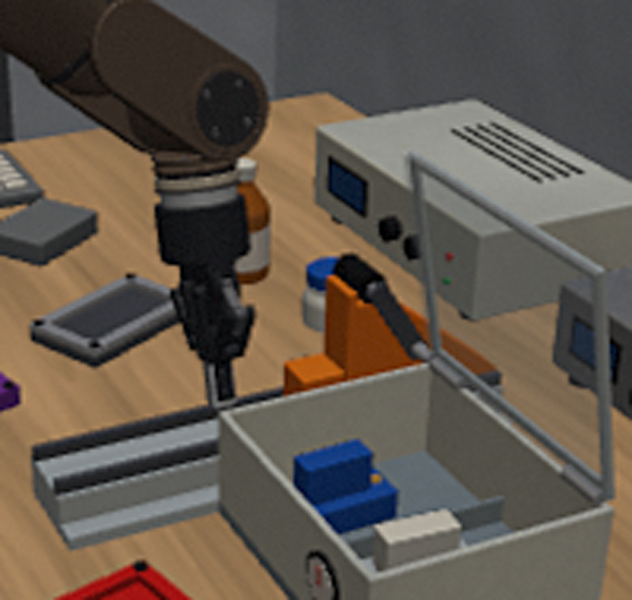

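The hatch is propped: the roller sits on the flat top at s6 px (350,270), against the lip side, with the pane near vertical. The wedge's tail is at x≈0.570. Next I'll measure the real tip offset from the two tip pixels.

```bash
python3 - <<'E'
from h import *
s=cam('side')
up=rot(0,15).apply([0,0,-1]);print(up)
for e,px in(((.4348,.0021,.0316),(265+155/3.572,180+306/3.572)),((.5102,.0006,.035),(265+224/3.16,130+407/3.16))):
    print('seen',px,[proj(s,np.array(e)+up*o).round(1) for o in(0,.01,.02,.03)])
for e,px,n in (((.4264,.0081,.122),(307.6,237.4),'up30'),):
    print('seen',px,[proj(s,np.array(e)+np.array([0,-.015,o])).round(1) for o in(0,.01,.02,.03,.04)])
E
```

```text
[0.         0.25881905 0.96592583]
seen (308.3930571108623, 265.6662933930571) [array([309.3, 276. ]), array([308.8, 272.4]), array([308.3, 268.8]), array([307.9, 265.1])]
seen (335.88607594936707, 258.7974683544304) [array([335.5, 268.7]), array([335.1, 265.2]), array([334.7, 261.6]), array([334.3, 258.1])]
seen (307.6, 237.4) [array([306.7, 248.2]), array([306.6, 244.7]), array([306.5, 241.2]), array([306.4, 237.7]), array([306.3, 234.1])]
```

```bash
python3 - <<'E'
import re
x=open('h.py').read()
x=x.replace("R.from_euler('y',pitch,degrees=True)*R.from_euler('z',yaw,degrees=True)*base","R.from_euler('z',yaw,degrees=True)*R.from_euler('y',pitch,degrees=True)*base")
open('h.py','w').write(x)
from h import *
c=cam('top');s=cam('side')
def blue(c,roi):
    m=cv2.inRange(cv2.cvtColor(c['image'],cv2.COLOR_BGR2HSV),(100,90,50),(125,255,255));z=np.zeros_like(m);y0,y1,x0,x1=roi;z[y0:y1,x0:x1]=m[y0:y1,x0:x1]
    return cv2.morphologyEx(z,cv2.MORPH_CLOSE,np.ones((5,5)))
m=blue(c,(195,255,368,445)); cs=max(cv2.findContours(m,0,1)[0],key=cv2.contourArea)
ys,xs=np.nonzero(m)
P=np.array([onz(c,(x,y),.04)[:2] for x,y in zip(xs,ys)]).astype(np.float32)
r=cv2.minAreaRect(P);print(r,cv2.boxPoints(r))
P-=0; u,v=np.linalg.eigh(np.cov(P.T));d=v[:,1];print('mean',P.mean(0),'yaw',np.degrees(np.arctan2(d[1],d[0])))
plan((.515,.002,.16),rot(-.5,15))
E
```

```text
((0.5476427674293518, -0.11175353825092316), (0.045367028564214706, 0.10054667294025421), 89.32656860351562) [[ 0.49710628 -0.13384461]
 [ 0.597646   -0.13502637]
 [ 0.5981792  -0.08966246]
 [ 0.49763954 -0.08848071]]
mean [ 0.54839605 -0.11152381] yaw -178.77272712089047
t=12.97 n=5 F=[ 0.4  0.6 -0.3] op=0.00 p=[5.13e-01 4.00e-04 3.55e-02] q=[-0.05  0.16  2.08 -0.33  0.92 -1.41]
 T [[-0.02, -0.2, -0.8], [-0.02, -0.2, -0.8], [-0.02, -0.2, -0.8], [-0.02, -0.2, -0.8], [-0.02, -0.2, -0.8]] 
 R [[0.0, 0.0, 0.0], [0.0, 0.0, 0.0], [0.0, 0.0, 0.0], [0.0, 0.0, 0.0], [0.0, 0.0, 0.0]]
```

Emit:
send_rows(translation=[[0, -0.2, -0.8], [0, -0.2, -0.8], [0, -0.2, -0.8], [0, -0.2, -0.8], [0, -0.2, -0.8]], rotation=[[0, 0, 0], [0, 0, 0], [0, 0, 0], [0, 0, 0], [0, 0, 0]], grip=[0, 0, 0, 0, 50])

```text
time: 13.6
eef_pos: [0.5124, 0.0027, 0.1596]
tcp_rot: [0.003, 0.991, -0.13, 0.001]
contact_force: [0.0, -0.2, -0.9]
opening: 0.201
```

```bash
python3 -c "
from h import *
plan((.557,-.1135,.15),rot(2,0,-10))"
```

```text
t=13.60 n=5 F=[ 0.  -0.2 -0.9] op=0.20 p=[0.5124 0.0027 0.1596] q=[-0.05 -0.01  2.   -0.29  1.15 -1.5 ]
 T [[-0.3, -0.73, 0.26], [-0.29, -0.74, 0.23], [-0.28, -0.76, 0.2], [-0.27, -0.77, 0.17], [-0.26, -0.78, 0.14]] 
 R [[-0.61, -0.41, -0.04], [-0.61, -0.41, -0.04], [-0.61, -0.41, -0.04], [-0.61, -0.41, -0.04], [-0.61, -0.41, -0.04]]
```

Emit:
send_rows(translation=[[-0.3, -0.73, 0.26], [-0.29, -0.74, 0.23], [-0.28, -0.76, 0.2], [-0.27, -0.77, 0.17], [-0.26, -0.78, 0.14]], rotation=[[-0.61, -0.41, -0.04], [-0.61, -0.41, -0.04], [-0.61, -0.41, -0.04], [-0.61, -0.41, -0.04], [-0.61, -0.41, -0.04]], grip=[50, 50, 50, 50, 50])

```text
time: 14.22
eef_pos: [0.557, -0.115, 0.1498]
tcp_rot: [-0.017, 0.996, 0.003, 0.089]
contact_force: [-0.6, -0.4, 0.1]
opening: 0.586
```

```bash
python3 -c "
from h import *
plan((.557,-.1135,.02),rot(2,0,-10))"
```

```text
t=14.22 n=5 F=[-0.6 -0.4  0.1] op=0.59 p=[ 0.557  -0.115   0.1498] q=[-0.42 -0.    2.    0.1   0.99 -2.07]
 T [[0.15, 0.01, 0.85], [0.15, 0.01, 0.85], [0.15, 0.01, 0.85], [0.15, 0.01, 0.85], [0.15, 0.01, 0.85]] 
 R [[0.0, 0.01, -0.0], [0.0, 0.01, -0.0], [0.0, 0.01, -0.0], [0.0, 0.01, -0.0], [0.0, 0.01, -0.0]]
```

Emit:
send_rows(translation=[[0.15, 0, 0.85], [0.15, 0, 0.85], [0.15, 0, 0.85], [0.15, 0, 0.85]], rotation=[[0, 0, 0], [0, 0, 0], [0, 0, 0], [0, 0, 0]], grip=[50, 50, 50, 50])

```text
time: 14.72
eef_pos: [0.5568, -0.1142, 0.0452]
tcp_rot: [-0.017, 0.996, 0.002, 0.088]
contact_force: [0.5, -0.1, -0.1]
opening: 0.586
```

Emit:
send_rows(translation=[[0.07, 0, 0.42], [0.07, 0, 0.42]], rotation=[[0, 0, 0], [0, 0, 0]], grip=[50, 50])

```text
time: 14.98
eef_pos: [0.5568, -0.1138, 0.0199]
tcp_rot: [-0.017, 0.996, 0.002, 0.088]
contact_force: [-0.3, 0.4, 0.9]
opening: 0.589
```

```bash
python3 -c "
from h import *
s=cam('side'); plan((.557,-.1135,.02),rot(2,0,-10))
cv2.imwrite('pics/s7.png',cv2.resize(s['image'][130:330,300:470],(510,600),interpolation=cv2.INTER_CUBIC))"
```

```text
t=15.03 n=1 F=[-1.6  0.6 -0.4] op=0.59 p=[ 0.5554 -0.1132  0.0181] q=[-0.42  0.19  2.08  0.12  0.73 -2.1 ]
 T [[-0.06, -0.01, -0.05]] 
 R [[0.02, -0.01, -0.01]]
```

View pics/s7.png

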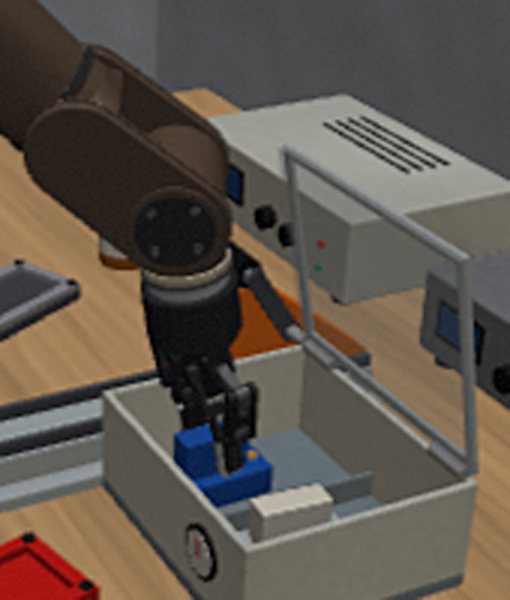

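The fingers straddle the blue grip block, with the near tip at s7 px (233,470) close to the base top. Gripping, then lifting.

Emit:
send_rows(translation=[[0, 0, 0], [0, 0, 0], [0, 0, 0], [0, 0, 0]], rotation=[[0, 0, 0], [0, 0, 0], [0, 0, 0], [0, 0, 0]], grip=[15, 15, 15, 15], squeeze=50)

```text
time: 15.52
eef_pos: [0.5562, -0.1133, 0.0205]
tcp_rot: [-0.017, 0.996, 0.002, 0.088]
contact_force: [-0.3, 0.4, 0.3]
opening: 0.267
```

Emit:
send_rows(translation=[[-0.05, 0, -0.28], [-0.08, 0, -0.45], [-0.14, 0, -0.79], [-0.14, 0, -0.79], [-0.14, 0, -0.79]], rotation=[[0, 0, 0], [0, 0, 0], [0, 0, 0], [0, 0, 0], [0, 0, 0]], grip=[15, 15, 15, 15, 15])

```text
time: 16.15
eef_pos: [0.5557, -0.1135, 0.1157]
tcp_rot: [-0.017, 0.996, 0.002, 0.087]
contact_force: [0.7, 0.6, -3.0]
opening: 0.27
```

```bash
python3 -c "
from h import *
plan((.545,-.1135,.175),rot(2,0,-10))"
```

```text
t=16.15 n=3 F=[ 0.7  0.6 -3. ] op=0.27 p=[ 0.5557 -0.1135  0.1157] q=[-0.42  0.04  2.03  0.1   0.92 -2.08]
 T [[0.0, 0.0, -0.67], [0.0, 0.0, -0.67], [0.0, 0.0, -0.67]] 
 R [[0.0, 0.0, -0.0], [0.0, 0.0, -0.0], [0.0, 0.0, -0.0]]
```

```bash
python3 -c "
from h import *
c=cam('top');g=c['image'].max(2).astype(np.uint8);m=((g<95)*255).astype(np.uint8);z=np.zeros_like(m);z[205:272,225:278]=m[205:272,225:278]
for cs in cv2.findContours(z,0,1)[0]:
    if cv2.contourArea(cs)>200:
        P=np.array([onz(c,p,.012)[:2] for p in cs[:,0]]).astype(np.float32);print(cv2.contourArea(cs),cv2.minAreaRect(P))
plan((.5557,-.1135,.20),rot(2,0,-10))
d=np.radians(25.2);print(.5226+.0077*np.cos(d),.2932+.0077*np.sin(d))"
```

```text
711.5 ((0.5243924260139465, 0.29550570249557495), (0.12077528983354568, 0.060035526752471924), 26.14545249938965)
t=16.20 n=3 F=[ 2.1  0.2 -0.6] op=0.27 p=[ 0.5581 -0.1144  0.1198] q=[-0.42  0.03  2.03  0.1   0.92 -2.08]
 T [[-0.13, 0.01, -0.88], [-0.13, 0.01, -0.88], [-0.13, 0.01, -0.88]] 
 R [[-0.01, 0.03, -0.0], [-0.01, 0.03, -0.0], [-0.01, 0.03, -0.0]]
0.5295671683039883 0.2964785005450511
```

Emit:
send_rows(translation=[[-0.16, 0, -0.92], [-0.16, 0, -0.92], [-0.16, 0, -0.92]], rotation=[[0, 0, 0], [0, 0, 0], [0, 0, 0]], grip=[15, 15, 15])

```text
time: 16.58
eef_pos: [0.5552, -0.1134, 0.1989]
tcp_rot: [-0.017, 0.996, 0.002, 0.087]
contact_force: [0.9, -0.4, -2.6]
opening: 0.269
```

```bash
python3 -c "
from h import *
plan((.53,.2965,.20),rot(25.2,0,-10),22)"
```

```text
t=16.57 n=22 F=[ 0.9 -0.4 -2.6] op=0.27 p=[ 0.5552 -0.1134  0.1989] q=[-0.42 -0.06  1.96  0.09  1.08 -2.06]
 T [[0.02, 0.62, -0.0], [0.01, 0.62, -0.0], [-0.01, 0.62, 0.0], [-0.02, 0.62, 0.0], [-0.03, 0.62, 0.0]] 
 R [[-0.04, -0.0, -0.21], [-0.04, -0.0, -0.21], [-0.04, -0.0, -0.21], [-0.04, -0.0, -0.21], [-0.04, -0.0, -0.21]]
 T [[-0.04, 0.62, 0.01], [-0.05, 0.62, 0.01], [-0.06, 0.62, 0.01], [-0.07, 0.62, 0.01], [-0.08, 0.62, 0.01]] 
 R [[-0.04, -0.0, -0.21], [-0.04, -0.0, -0.21], [-0.04, -0.0, -0.21], [-0.04, -0.0, -0.21], [-0.04, -0.0, -0.21]]
 T [[-0.1, 0.61, 0.02], [-0.11, 0.61, 0.02], [-0.12, 0.61, 0.02], [-0.13, 0.61, 0.02], [-0.14, 0.61, 0.02]] 
 R [[-0.04, -0.0, -0.21], [-0.04, -0.0, -0.21], [-0.04, -0.0, -0.21], [-0.04, -0.0, -0.21], [-0.04, -0.0, -0.21]]
 T [[-0.15, 0.6, 0.03], [-0.16, 0.6, 0.03], [-0.17, 0.6, 0.03], [-0.18, 0.59, 0.03], [-0.19, 0.59, 0.03]] 
 R [[-0.04, -0.0, -0.21], [-0.04, -0.0, -0.21], [-0.04, -0.0, -0.21], [-0.04, -0.0, -0.21], [-0.04, -0.0, -0.21]]
 T [[-0.21, 0.59, 0.03], [-0.22, 0.58, 0.04]] 
 R [[-0.04, -0.0, -0.21], [-0.04, -0.0, -0.21]]
```

Emit:
send_rows(translation=[[0.02, 0.62, 0], [0.01, 0.62, 0], [-0.01, 0.62, 0], [-0.02, 0.62, 0], [-0.03, 0.62, 0]], rotation=[[-0.04, 0, -0.21], [-0.04, 0, -0.21], [-0.04, 0, -0.21], [-0.04, 0, -0.21], [-0.04, 0, -0.21]], grip=[15, 15, 15, 15, 15])

```text
time: 17.2
eef_pos: [0.5495, -0.019, 0.198]
tcp_rot: [-0.064, 0.994, 0.007, 0.087]
contact_force: [-0.6, 0.3, -3.8]
opening: 0.271
```

Emit:
send_rows(translation=[[-0.04, 0.62, 0.01], [-0.05, 0.62, 0.01], [-0.06, 0.62, 0.01], [-0.07, 0.62, 0.01], [-0.08, 0.62, 0.01]], rotation=[[-0.04, 0, -0.21], [-0.04, 0, -0.21], [-0.04, 0, -0.21], [-0.04, 0, -0.21], [-0.04, 0, -0.21]], grip=[15, 15, 15, 15, 15])

```text
time: 17.82
eef_pos: [0.5435, 0.0739, 0.199]
tcp_rot: [-0.11, 0.99, 0.012, 0.087]
contact_force: [-0.7, 0.3, -3.3]
opening: 0.267
```

Emit:
send_rows(translation=[[-0.1, 0.61, 0.02], [-0.11, 0.61, 0.02], [-0.12, 0.61, 0.02], [-0.13, 0.61, 0.02], [-0.14, 0.61, 0.02]], rotation=[[-0.04, 0, -0.21], [-0.04, 0, -0.21], [-0.04, 0, -0.21], [-0.04, 0, -0.21], [-0.04, 0, -0.21]], grip=[15, 15, 15, 15, 15])

```text
time: 18.45
eef_pos: [0.5378, 0.167, 0.1996]
tcp_rot: [-0.156, 0.984, 0.016, 0.086]
contact_force: [-0.5, 0.3, -2.7]
opening: 0.266
```

Emit:
send_rows(translation=[[-0.15, 0.6, 0.03], [-0.16, 0.6, 0.03], [-0.17, 0.6, 0.03], [-0.18, 0.59, 0.03], [-0.19, 0.59, 0.03]], rotation=[[-0.04, 0, -0.21], [-0.04, 0, -0.21], [-0.04, 0, -0.21], [-0.04, 0, -0.21], [-0.04, 0, -0.21]], grip=[15, 15, 15, 15, 15])

```text
time: 19.08
eef_pos: [0.5314, 0.2599, 0.2001]
tcp_rot: [-0.202, 0.975, 0.021, 0.085]
contact_force: [-0.2, -1.1, -3.1]
opening: 0.268
```

Emit:
send_rows(translation=[[-0.21, 0.59, 0.03], [-0.22, 0.58, 0.04], [0, 0, 0]], rotation=[[-0.04, 0, -0.21], [-0.04, 0, -0.21], [0, 0, 0]], grip=[15, 15, 15])

```text
time: 19.45
eef_pos: [0.529, 0.2974, 0.2005]
tcp_rot: [-0.22, 0.971, 0.023, 0.085]
contact_force: [0.7, -0.4, -2.6]
opening: 0.267
```

```bash
python3 -c "
from h import *
plan((.5304,.2977,.07),rot(25.7,0,-10))"
```

```text
t=19.45 n=5 F=[ 0.7 -0.4 -2.6] op=0.27 p=[0.529  0.2974 0.2005] q=[ 0.33  0.03  1.87  0.03  1.07 -1.7 ]
 T [[0.14, -0.01, 0.86], [0.14, -0.01, 0.86], [0.14, -0.01, 0.86], [0.14, -0.0, 0.86], [0.14, -0.0, 0.86]] 
 R [[0.01, 0.0, -0.01], [0.01, 0.0, -0.01], [0.01, 0.0, -0.01], [0.01, 0.0, -0.01], [0.01, 0.0, -0.01]]
```

Emit:
send_rows(translation=[[0.14, 0, 0.86], [0.14, 0, 0.86], [0.14, 0, 0.86], [0.14, 0, 0.86], [0.14, 0, 0.86]], rotation=[[0.01, 0, -0.01], [0.01, 0, -0.01], [0.01, 0, -0.01], [0.01, 0, -0.01], [0.01, 0, -0.01]], grip=[15, 15, 15, 15, 15])

```text
time: 20.08
eef_pos: [0.531, 0.297, 0.0692]
tcp_rot: [-0.221, 0.971, 0.02, 0.086]
contact_force: [-0.4, -0.0, -2.7]
opening: 0.271
```

```bash
cat > b.py <<'E'
from h import *
def blob(c,roi):
    m=cv2.inRange(cv2.cvtColor(c['image'],cv2.COLOR_BGR2HSV),(100,90,50),(125,255,255));z=np.zeros_like(m);y0,y1,x0,x1=roi;z[y0:y1,x0:x1]=m[y0:y1,x0:x1]
    cs=cv2.findContours(z,0,1)[0]; return max(cs,key=cv2.contourArea) if cs else None
def look(z):
    t=cam('top');s=cam('side')
    for c,roi in((t,(200,275,215,285)),(s,(195,255,265,340))):
        k=blob(c,roi)
        if k is not None: print(cv2.contourArea(k),cv2.boundingRect(k),cv2.minAreaRect(np.array([onz(c,p,z)[:2] for p in k[:,0]],np.float32)))
    return t,s
E
python3 -c "
from b import *
look(.09); plan((.5304,.2977,.022),rot(25.7,0,-10))"
```

```text
14.5 (236, 216, 13, 7) ((0.5685139894485474, 0.31161075830459595), (0.007547764573246241, 0.03785419836640358), 18.05689811706543)
409.5 (285, 197, 30, 28) ((0.5190631747245789, 0.2787931561470032), (0.19659705460071564, 0.08852754533290863), 66.96122741699219)
t=20.18 n=2 F=[-0.4  0.6 -3.4] op=0.27 p=[0.528  0.296  0.0659] q=[ 0.33  0.19  1.97  0.03  0.82 -1.7 ]
 T [[0.07, 0.01, 0.73], [0.08, 0.01, 0.73]] 
 R [[0.01, -0.04, -0.01], [0.01, -0.04, -0.01]]
```

Emit:
send_rows(translation=[[0.06, 0, 0.38], [0.06, 0, 0.38], [0.06, 0, 0.38], [0.06, 0, 0.36], [0, 0, 0]], rotation=[[0, 0, 0], [0, 0, 0], [0, 0, 0], [0, 0, 0], [0, 0, 0]], grip=[15, 15, 15, 15, 15])

```text
time: 20.8
eef_pos: [0.5303, 0.2975, 0.0227]
tcp_rot: [-0.221, 0.971, 0.02, 0.084]
contact_force: [0.0, 0.3, -1.5]
opening: 0.269
```

```bash
python3 -c "
from b import *
t,s=look(.04); plan((.5304,.2977,.021),rot(25.7,0,-10))
cv2.imwrite('pics/f.png',np.hstack([cv2.resize(s['image'][170:270,260:350],(450,500),interpolation=cv2.INTER_CUBIC),cv2.resize(t['image'][190:290,215:285],(350,500),interpolation=cv2.INTER_CUBIC)]))"
```

```text
22.0 (238, 218, 13, 7) ((0.5681273937225342, 0.31284472346305847), (0.0097186965867877, 0.03902755305171013), 18.04317855834961)
398.0 (286, 209, 30, 28) ((0.526662290096283, 0.2941185235977173), (0.19179317355155945, 0.0910119041800499), 66.85444641113281)
t=20.90 n=1 F=[ 1.  -0.5 -1.9] op=0.27 p=[0.5315 0.2979 0.0243] q=[ 0.33  0.25  1.98  0.03  0.74 -1.71]
 T [[0.06, 0.01, 0.1]] 
 R [[0.02, 0.02, -0.01]]
```

View pics/f.png

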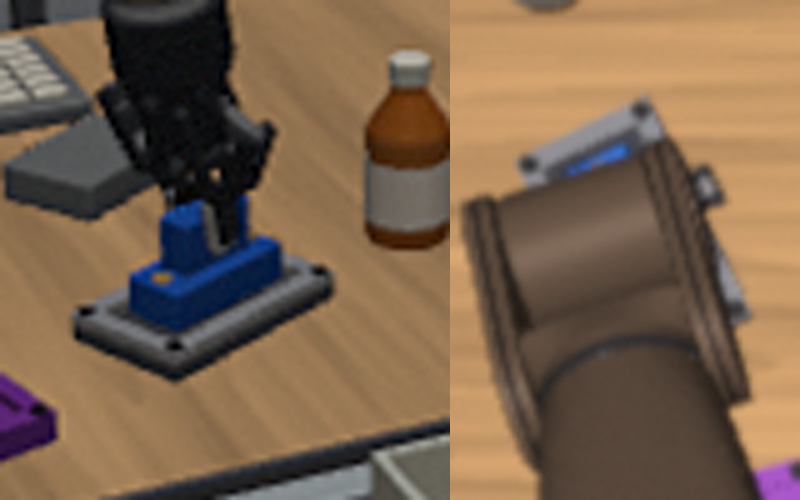

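The cassette sits inside the rim, aligned with the dock (side crop around (205,270)). I'll lower it the last couple of millimetres, release and retract.

Emit:
send_rows(translation=[[0.01, 0, 0.05], [0.01, 0, 0.04], [0, 0, 0]], rotation=[[0, 0, 0], [0, 0, 0], [0, 0, 0]], grip=[15, 15, 15])

```text
time: 21.28
eef_pos: [0.5313, 0.2978, 0.0216]
tcp_rot: [-0.221, 0.971, 0.02, 0.086]
contact_force: [-0.6, 0.3, -2.5]
opening: 0.269
```

Emit:
send_rows(translation=[[0.01, 0, 0.04], [0, 0, 0], [0, 0, 0]], rotation=[[0, 0, 0], [0, 0, 0], [0, 0, 0]], grip=[15, 15, 15])

```text
time: 21.65
eef_pos: [0.5314, 0.2979, 0.0205]
tcp_rot: [-0.221, 0.971, 0.02, 0.086]
contact_force: [-1.1, -0.6, -2.1]
opening: 0.27
```

Emit:
send_rows(translation=[[0.01, 0, 0.04], [0, 0, 0], [0, 0, 0]], rotation=[[0, 0, 0], [0, 0, 0], [0, 0, 0]], grip=[15, 15, 15])

```text
time: 22.02
eef_pos: [0.5315, 0.298, 0.0204]
tcp_rot: [-0.221, 0.971, 0.02, 0.086]
contact_force: [-3.7, -0.9, 6.4]
opening: 0.27
```

Contact: +6 N, with the measured height stopped at the same 0.0205 as at the pick. Releasing.

Emit:
send_rows(translation=[[0, 0, 0], [0, 0, 0], [0, 0, 0], [-0.05, 0, -0.3], [-0.09, 0, -0.5]], rotation=[[0, 0, 0], [0, 0, 0], [0, 0, 0], [0, 0, 0], [0, 0, 0]], grip=[50, 50, 50, 50, 50])

```text
time: 22.65
eef_pos: [0.5307, 0.2975, 0.0437]
tcp_rot: [-0.221, 0.971, 0.02, 0.085]
contact_force: [0.1, 0.6, -0.0]
opening: 0.584
```

Emit:
send_rows(translation=[[-0.17, 0, -0.95], [-0.17, 0, -0.95], [-0.17, 0, -0.95], [-0.17, 0, -0.95], [-0.17, 0, -0.95]], rotation=[[0, 0, 0], [0, 0, 0], [0, 0, 0], [0, 0, 0], [0, 0, 0]], grip=[50, 50, 50, 50, 50])

```text
time: 23.28
eef_pos: [0.5315, 0.2976, 0.1908]
tcp_rot: [-0.221, 0.971, 0.021, 0.087]
contact_force: [1.2, -0.1, 0.6]
opening: 0.587
```

Emit:
send_rows(translation=[[0.6, 0.8, 0], [0.6, 0.8, 0], [0.6, 0.8, 0], [0.6, 0.8, 0], [0.6, 0.8, 0]], rotation=[[0, 0, 0], [0, 0, 0], [0, 0, 0], [0, 0, 0], [0, 0, 0]], grip=[50, 50, 50, 50, 50])

```text
time: 23.9
eef_pos: [0.3988, 0.3678, 0.1741]
tcp_rot: [-0.221, 0.971, 0.021, 0.087]
contact_force: [-0.1, 0.3, -0.4]
opening: 0.587
```

```bash
python3 -c "
from b import *
import w
t,s=look(.04); w.wedge(); print(ctrl.get_state()['time'],ctrl.get_state()['contact_force'])
cv2.imwrite('pics/g.png',np.hstack([cv2.resize(s['image'][130:330,250:470],(440,400),interpolation=cv2.INTER_CUBIC),cv2.resize(t['image'][140:320,180:360],(360,400),interpolation=cv2.INTER_CUBIC)]))"
```

```text
497.5 (237, 218, 27, 36) ((0.5243170261383057, 0.2940395176410675), (0.10529851913452148, 0.04699064418673515), 26.48101043701172)
483.5 (286, 209, 31, 28) ((0.5318800210952759, 0.2906973361968994), (0.19470107555389404, 0.09174200892448425), 57.050174713134766)
tip [0.77180419 0.00438056 0.052     ] tail [0.56962022 0.01134444 0.084     ]
24.05 [ 0.24962975 -0.63246251 -0.09931504]
```

```bash
python3 -c "
from h import *
t=cam('top');s=cam('side');t0=cv2.imread('pics/top0.png')
d=(np.abs(t['image'].astype(int)-t0).max(2)>60).astype(np.uint8)
for n,(y0,y1,x0,x1) in dict(spare=(200,245,405,435),bottle=(160,200,215,245),pot=(150,185,262,292),driver=(250,305,465,520),box=(210,262,152,200),mouse=(270,320,185,218)).items(): print(n,d[y0:y1,x0:x1].sum())
s6=cv2.imread('pics/s6.png');n=cv2.resize(s['image'][130:320,265:465],(632,600),interpolation=cv2.INTER_CUBIC)
print('hatch/roller diff',(np.abs(n.astype(int)-s6).max(2)>50)[150:400,330:620].mean())
ticket.sign_off()"
```

```text
spare 0
bottle 0
pot 0
driver 0
box 0
mouse 1060
hatch/roller diff 0.0
the job is handed in; nothing more can be done
```

The job is handed in: the hatch stands propped open on the wedge, and the blue cassette lies released in the dark dock's pocket.

**How it went**
- **Wedge:** I first gripped the wedge and dragged it part of the way. While it was gripped, the rising hatch corner came up against the gripper and the wrist force reached about 86 N (70 N back, 51 N up). That is under the 120 N limit, but the gripper's body may have pressed the hatch with more than 40 N. I backed off, let go and pushed the wedge's tail face from behind, with about 11 N at most in the readings.
- **Tool height:** The fingertips sat about 28–30 mm higher than the reported tool position, so my first grip closed above the wedge. I allowed for this afterwards.
- **Cassette:** I gripped it by its block, lifted it out and lowered it into the pocket until it touched. I then released it and retracted, finishing at about 24 s of the 59 s allowed.

**Last checks**
- **Cassette in dock:** Its centre measured (0.524, 0.294) at 26.5°. The pocket measured (0.5235, 0.294) at about 25.7°, so it lies well inside the rim.
- **Hatch and wedge:** The hatch and roller look identical to the picture taken just after propping, and the wedge has not moved.
- **Other items:** The white-topped cassette, bottle, jar, screwdriver and grey box show no change from the start picture.
- **Mouse not confirmed:** Its patch of the picture differs. I think the parked arm was above it and hid it; no step touched it, but I could not confirm that by eye because the picture limit was used up.

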